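Cover the prepped pots from a stack of lids

ROBOT

A 6-joint arm with a two-finger parallel gripper is mounted at the origin on the work surface. World frame = base frame: x ahead of the robot, y to its left, z up, the work surface at z = 0. Lengths are in m, angles in rad, forces in N, time in s.
With the tool pointing down it reaches from about 0.275 to 0.825 m from the base axis. Payload 5.2 kg.
Tool frame: the origin (TCP) lies where the fingers leave the gripper's body, on its centre line; the fingertips stand ahead of it and the grasp point (between the pads) lies 65 mm ahead of it (tips_ahead is the z of the fingertips in the tool frame, in m); z points along the fingers, y is the direction in which the jaws open and shut (so a half turn about z gives the same grasp; the last joint's range is limited). The gripper opens to 93 mm and grips with 3 to 60 N. Pads are 15 mm wide; open, the fingers measure 128 mm over their backs; the gripper's body (75 mm by 188 mm) begins 65 mm behind the grasp point.
Start: joints at [-1.343, 0.259, 1.535, -0, 1.348, -0.203], TCP at [0.23, -0.5, 0.303] pointing down, gripper open.
Joint ranges: [-3.14, 3.14], [-0.91, 2.08], [0.19, 2.58], [-1.22, 4.36], [0.22, 2.71], [-3.12, 3.12]. Speed limits (rad/s): [2.57, 2.57, 3.14, 3.14, 3.14, 3.14].

INTERFACE

Orientations are given as a unit quaternion [w, x, y, z].
In Python, from cell import * gives the robot as it stands.
- The arm moves only by the tool carry_out, never from a script. Its argument "commands" is a list of rows, each a list of 3 entries, a list of its own where there are three numbers: the closure, from 0 (fully open) to 1 (shut), then the shift along the tool's x, y, z in units of 1 m (1.0 is 1 m), then the turn about the tool's z in units of 90 degrees (1.0 is 90 degrees). A call has 1 to 10 rows; each row is the pose to reach, as a shift and turn from the pose measured when the call began, along the tool's axes at that moment; what a row does not reach only later rows make up. A row lasts 1/8 s, in which the tool goes at most 62.5 mm and 10.7 degrees, less where a joint would pass 70% of its speed; a pose out of reach is approached as far as the arm can. A call with a number of a shift or a turn outside -1 to 1 is refused whole. A call with a gripper value outside its range is refused whole. The fingers move at their own pace and stop on an object; "newtons" is the grip in N (left out, the last holds). Time passes only in rows, so rows that repeat a pose let the fingers close. It gives the time, the measured TCP pose, the force and the opening at its end, in the units of the state.
- observe(): the state, without advancing time (a new reading comes with each control period).
- grab_frame(name): name is "scene" or "top" or "wrist"; returns (picture, depth): 480x640x3 uint8, blue, green, red; 480x640 float32, m along the optical axis (not along the pixel's ray), 0 where there is no reading.
- camera_info(name): a dict with "camera_matrix" (3x3 intrinsics, pixels), "rvec" (rotation vector, rad) and "tvec" (3), from world to camera coordinates, as OpenCV has them. Camera axes: x right, y down, z forward; pixel columns grow to the right and rows downward; lengths in m; the calibration is good to about 2 mm. A picture is of the moment at which its call begins: read the wrist's pose just before it. camera_info takes no time and is no camera call; for the wrist camera it gives the pose at the moment of the call.
- job_done(): hands the job in, once; it reports no verdict.
The state is a dict: "time": time; "q": joint angles; "joint_velocities": joint speeds; "tau": joint torques, N m; "tool_pos": TCP position; "ee_rot": TCP orientation; "force": force on the tool from outside, world axes, zero at the start; "torque": the same for the moment, N m; "gripper_width": opening from 0.0 (shut) to 1.0 (fully open).
Only numpy, scipy, OpenCV 4.12 (cv2) and the standard library are available. Lean on these libraries where they do the work, as an engineer would, in place of code of your own. Each camera call takes 0.05 s, during which the arm holds its last target. There are 200 camera calls.

TASK

The washed lids are stacked by size among the pots of prepped ingredients. Take the stack apart and cover each pot with the lid of its own size, fully seated and level; set the lids down rather than dropping them, and leave the pots, the sauce bottle and the pepper mill standing where they are.

Things in the scene. Friction and masses are not known exactly. Their poses are not given: they have to be found in the camera images.
- lid_1_knob (a point): knob of the smallest lid (top of the stack at the start). Metal lid 97 mm across like an inverted pan: 8 mm skirt, flat rim, raised flat crown 58 mm across; 38 mm high, hollow, over the next knob, resting on the next crown. Round black knob: 12 mm neck, then grip 30 mm across, 20 mm high. Point: grip centre, 22 mm above crown, 60 above lower edge; z up. 0.12 kg +-30%
- lid_2_knob (a point): knob of the second smallest lid (second from the top of the stack at the start). Metal lid 137 mm across like an inverted pan: 8 mm skirt, flat rim, raised flat crown 98 mm across; 38 mm high, hollow, over the next knob, resting on the next crown. Round black knob: 12 mm neck, then grip 30 mm across, 20 mm high. Point: grip centre, 22 mm above crown, 60 above lower edge; z up. 0.2 kg +-30%
- lid_3_knob (a point): knob of the second largest lid (third from the top of the stack at the start). Metal lid 177 mm across like an inverted pan: 8 mm skirt, flat rim, raised flat crown 138 mm across; 38 mm high, hollow, over the next knob, resting on the next crown. Round black knob: 12 mm neck, then grip 30 mm across, 20 mm high. Point: grip centre, 22 mm above crown, 60 above lower edge; z up. 0.3 kg +-30%
- lid_4_knob (a point): knob of the largest lid (bottom of the stack, standing on the table at the start). Metal lid 217 mm across like an inverted pan: 8 mm skirt, flat rim, raised flat crown 178 mm across; 38 mm high, hollow. Round black knob: 12 mm neck, then grip 30 mm across, 20 mm high. Point: grip centre, 22 mm above crown, 60 above lower edge; z up. 0.42 kg +-30%
- pot_1_rim (a point): centre of the mouth, at rim height, of the smallest pot: round steel pot 76 mm across the rim, 70 mm high, open, quail eggs lying well below the rim; loose on the table, z up. Takes the 97 mm lid: seated, the lid's flat rim lies on the pot's rim, its skirt 8 mm outside all round and 8 mm down, the knob's grip centre 52 mm above this point.
- pot_2_rim (a point): centre of the mouth, at rim height, of the second smallest pot: round steel pot 116 mm across the rim, 84 mm high, open, garlic bulbs lying well below the rim; loose on the table, z up. Takes the 137 mm lid: seated, the lid's flat rim lies on the pot's rim, its skirt 8 mm outside all round and 8 mm down, the knob's grip centre 52 mm above this point.
- pot_3_rim (a point): centre of the mouth, at rim height, of the second largest pot: round steel pot 156 mm across the rim, 94 mm high, open, ginger roots lying well below the rim; loose on the table, z up. Takes the 177 mm lid: seated, the lid's flat rim lies on the pot's rim, its skirt 8 mm outside all round and 8 mm down, the knob's grip centre 52 mm above this point.
- pot_4_rim (a point): centre of the mouth, at rim height, of the largest pot: round steel pot 196 mm across the rim, 104 mm high, open, hen's eggs lying well below the rim; loose on the table, z up. Takes the 217 mm lid: seated, the lid's flat rim lies on the pot's rim, its skirt 8 mm outside all round and 8 mm down, the knob's grip centre 52 mm above this point.
- sauce_bottle_center (a point): middle of a small amber glass sauce bottle with a red cap, 58 mm across, 129 mm high, standing loose on the table among the pots; this point is 65 mm above its foot. Not to be disturbed.
- pepper_mill_center (a point): middle of a dark wooden pepper mill, 54 mm across, 128 mm high, standing loose on the table among the pots; this point is 64 mm above its foot. Not to be disturbed.
Not all that is in view belongs to the job. Leave any orange look-alike of the part that bears lid_4_knob alone.

How it is judged:
At the end, for the whole second after the job is handed in: Each of the four lids lies on the pot of its own size, released and at rest: its centre within 12 mm of the pot's centre, the knob's grip 49 to 55.5 mm above the pot's rim (the lid's rim down on the pot's rim), the lid level within 0.035 rad and the pot upright within 0.05 rad (horizontal distance between lid_1_knob and pot_1_rim below 0.012 m and z of lid_1_knob in the frame of pot_1_rim between 0.049 and 0.0555 m and angle between each of lid_1_knob, lid_2_knob, lid_3_knob, lid_4_knob's own z axis and vertical below 0.035 rad and angle between each of pot_1_rim, pot_2_rim, pot_3_rim, pot_4_rim's own z axis and vertical below 0.05 rad and linear speed of each of lid_1, lid_2, lid_3, lid_4 below 0.02 m/s and horizontal distance between lid_2_knob and pot_2_rim below 0.012 m and z of lid_2_knob in the frame of pot_2_rim between 0.049 and 0.0555 m and horizontal distance between lid_3_knob and pot_3_rim below 0.012 m and z of lid_3_knob in the frame of pot_3_rim between 0.049 and 0.0555 m and horizontal distance between lid_4_knob and pot_4_rim below 0.012 m and z of lid_4_knob in the frame of pot_4_rim between 0.049 and 0.0555 m); the robot touches nothing.
It fails at once if a lid was dropped (fell freely by more than about 25 mm) ((contact force between the fingers and lid_1 below 0.05 N and linear speed of lid_1 above 0.7 m/s) or (contact force between the fingers and lid_2 below 0.05 N and linear speed of lid_2 above 0.7 m/s) or (contact force between the fingers and lid_3 below 0.05 N and linear speed of lid_3 above 0.7 m/s) or (contact force between the fingers and lid_4 below 0.05 N and linear speed of lid_4 above 0.7 m/s)).
It fails at once if a pot was shoved or tipped by more than 50 mm (distance of any of pot_1_rim, pot_2_rim, pot_3_rim, pot_4_rim from where it was at the start of the episode above 0.05 m).
It fails at once if the sauce bottle or the pepper mill was knocked over or pushed by more than 30 mm (distance of any of sauce_bottle_center, pepper_mill_center from where it was at the start of the episode above 0.03 m or angle between any of sauce_bottle_center, pepper_mill_center's own z axis and vertical above 0.5 rad).
It also fails if it takes over 120 s, if anything falls off the work surface, if the arm or the gripper's body presses on something with over 40 N, if the wrist force passes 120 N, or if a joint passes its speed limit or range.

## Working session

There is one attempt and no reset: what is moved stays moved. The work goes in short steps, Python scripts to look and compute and a tool call to move; the robot and the scene stay as the last step left them, time stands still between calls to the robot, and variables do not carry over. Pictures are saved under pics/ and viewed, about 12 in all and at most 16, crops included, and the job is handed in when it is done.

Besides the shell and the picture viewer there is one more tool, called after "Request:" as name([rows], argument=value, ...), one row to a line, values as JSON. carry_out: Moves the arm, as the interface text tells. Its arguments: {"type":"object","properties":{"commands":{"type":"array"},"newtons":{"type":"number"}},"required":["commands"]}

```bash
mkdir -p pics; ls; python3 - <<'E'
from cell import *
import cv2,numpy as np
s=observe();print(s)
for n in("scene","top"):
    p,d=grab_frame(n);cv2.imwrite(f"pics/{n}0.png",p);np.save(f"{n}0.npy",d)
    c=camera_info(n);print(n,c)
E
```

```text
pics
{'time': 0.0, 'q': array([-1.34279554e+00,  2.59334724e-01,  1.53608273e+00, -5.73503708e-06,
        1.34799466e+00, -2.02790717e-01]), 'joint_velocities': array([ 2.64604544e-04, -3.22474727e-06,  1.07505159e-04,  6.26110431e-05,
        9.30202660e-05,  3.04674171e-04]), 'tau': array([-1.08058874e-03, -4.37314725e+01, -2.84000534e+01,  7.17028510e-02,
        4.14069474e-02, -1.49225721e-04]), 'tool_pos': array([ 0.22960722, -0.49934242,  0.30192217]), 'ee_rot': array([-9.09624820e-04,  9.76891345e-01,  2.13734584e-01, -1.42627436e-05]), 'force': array([-0.09181902, -0.08018488,  0.00226993]), 'torque': array([ 0.05484359, -0.00043017,  0.0167851 ]), 'gripper_width': 1.0008920459940431}
scene {'camera_matrix': array([[503.54849708,   0.        , 317.78498149],
       [  0.        , 503.54849708, 225.61510996],
       [  0.        ,   0.        ,   1.        ]]), 'rvec': array([ 2.15110526,  1.06546376, -0.44420417]), 'tvec': array([-0.28475688, -0.17492437,  1.33488971])}
top {'camera_matrix': array([[559.17860893,   0.        , 323.98283417],
       [  0.        , 559.17860893, 249.18680347],
       [  0.        ,   0.        ,   1.        ]]), 'rvec': array([ 2.14276305, -2.19755895,  0.14364771]), 'tvec': array([-0.00440528,  0.4940216 ,  1.19118681])}
```

View pics/top0.png

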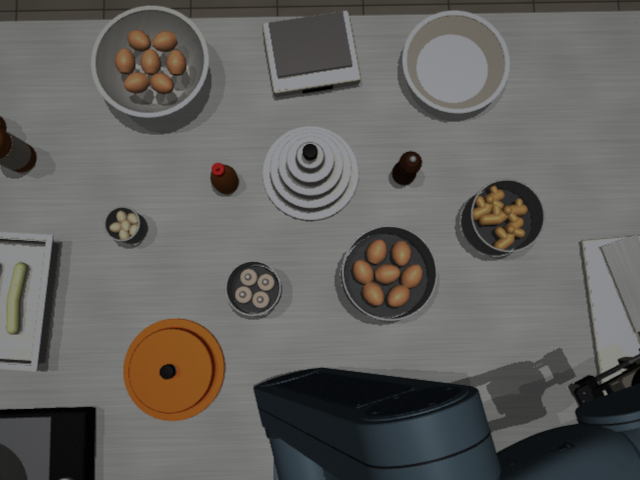

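View pics/scene0.png

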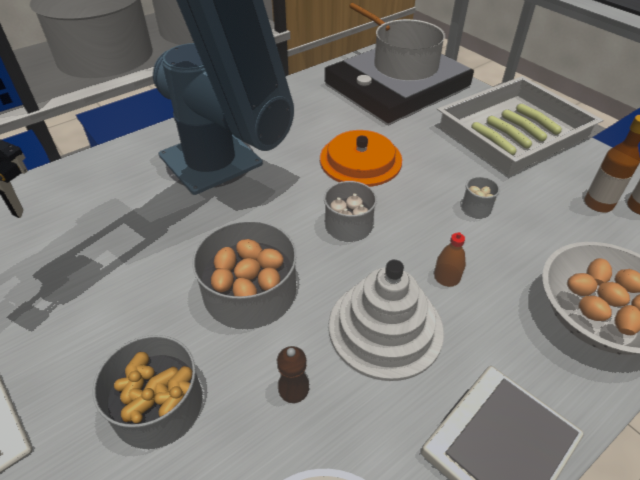

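The top view shows the stack at (310,170), with its knob at (310,152). The pots are pot_1 (127,226), pot_2 (254,290), pot_3 (503,217) and pot_4 (389,274). The bottle is at (224,179), the mill at (406,167), and the orange decoy lid at (173,369) is to be left alone.

```bash
cat > h.py <<'E'
import cv2,numpy as np
from scipy.optimize import least_squares
from cell import *
def cloud(name,d,c=None):
    c=c or camera_info(name);K=c["camera_matrix"];R=cv2.Rodrigues(c["rvec"])[0];t=np.ravel(c["tvec"])
    v,u=np.indices(d.shape);uv=np.stack([u,v],-1).reshape(-1,1,2).astype(float)
    r=cv2.undistortPoints(uv,K,None).reshape(*d.shape,2)
    P=np.dstack([r*d[...,None],d])
    W=(P-t)@R; W[d<=0]=np.nan
    return W
def ray(name,uv,z,c=None):
    c=c or camera_info(name);K=c["camera_matrix"];R=cv2.Rodrigues(c["rvec"])[0];t=np.ravel(c["tvec"])
    w=R.T@np.linalg.inv(K)@np.array([*uv,1.]);o=-R.T@t
    return o+w*(z-o[2])/w[2]
def circ(P,c0,r,z,dz=.005,dr=.02):
    c=np.array(c0[:2],float);P=P.reshape(-1,3);P=P[np.abs(P[:,2]-z)<dz]
    for k in (dr,.012,.007):
        e=np.hypot(*(P[:,:2]-c).T)-r; Q=P[np.abs(e)<k]
        if len(Q)<8: return c,np.nan,len(Q),np.nan
        s=least_squares(lambda x:np.hypot(*(Q[:,:2]-x[:2]).T)-x[2],[*c,r],loss="soft_l1",f_scale=.002)
        c=s.x[:2]
    return c.round(4),s.x[2].round(4),len(Q),np.median(Q[:,2]).round(4)
E
python3 - <<'E'
from h import *
W={n:cloud(n,np.load(f"{n}0.npy")) for n in("top","scene")}
pots=[((127,215),.038,.070),((254,279),.058,.084),((506,210),.078,.094),((389,268),.098,.104)]
for i,(uv,r,z) in enumerate(pots):
    g=ray("top",uv,z)
    print("pot",i+1,g[:2].round(3),[circ(W[n],g,r-.001,z) for n in W])
g=ray("top",(310,152),.184);print("knob",g)
for i,(r,rc,z) in enumerate([(.0485,.029,.114),(.0685,.049,.076),(.0885,.069,.038),(.1085,.089,0)]):
    print("lid",i+1,[circ(W[n],g,rc-.005,z+.038,.003,.01) for n in W],[circ(W[n],g,r-.005,z+.008,.004,.02) for n in W])
print("knobtop",[ (lambda Q:(np.nanmedian(Q,0),len(Q)))(W[n][(np.hypot(W[n][...,0]-g[0],W[n][...,1]-g[1])<.03)&(W[n][...,2]>.175)]) for n in W])
print("bottle",ray("top",(228,183),.06),"mill",ray("top",(403,174),.06))
E
```

```text
pot 1 [0.572 0.397] [(array([0.5537, 0.4098]), np.float64(0.0359), 231, np.float64(0.0692)), (array([0.5526, 0.4093]), np.float64(0.0357), 191, np.float64(0.0685))]
pot 2 [0.429 0.13 ] [(array([0.4113, 0.1342]), np.float64(0.0559), 339, np.float64(0.0831)), (array([0.41  , 0.1337]), np.float64(0.0557), 302, np.float64(0.0826))]
pot 3 [ 0.559 -0.398] [(array([ 0.5485, -0.3997]), np.float64(0.0757), 502, np.float64(0.093)), (array([ 0.5477, -0.4003]), np.float64(0.0757), 952, np.float64(0.0928))]
pot 4 [ 0.443 -0.147] [(array([ 0.4344, -0.1464]), np.float64(0.0957), 619, np.float64(0.1033)), (array([ 0.4333, -0.1471]), np.float64(0.0956), 720, np.float64(0.1028))]
knob [0.66617913 0.00821291 0.184     ]
lid 1 [(array([0.6708, 0.0101]), np.float64(0.0236), 281, np.float64(0.1516)), (array([0.6672, 0.01  ]), np.float64(0.0232), 320, np.float64(0.1512))] [(array([0.6693, 0.0098]), np.float64(0.0431), 669, np.float64(0.1232)), (array([0.6675, 0.0095]), np.float64(0.0436), 763, np.float64(0.1231))]
lid 2 [(array([0.6689, 0.0096]), np.float64(0.0478), 18, np.float64(0.1151)), (array([0.667 ,
[... 292 characters left out ...]
8 , 0.0098]), np.float64(0.0682), 125, np.float64(0.0762))] [(array([0.6716, 0.0098]), np.float64(0.083), 1060, np.float64(0.0472)), (array([0.6683, 0.0098]), np.float64(0.0833), 1213, np.float64(0.0472))]
lid 4 [(array([0.6709, 0.0102]), np.float64(0.0883), 27, np.float64(0.0378)), (array([0.6679, 0.0103]), np.float64(0.0885), 123, np.float64(0.0391))] [(array([0.6722, 0.0104]), np.float64(0.1028), 1183, np.float64(0.0092)), (array([0.668 , 0.0108]), np.float64(0.1032), 1467, np.float64(0.0092))]
knobtop [(array([0.66807934, 0.01004394, 0.1829439 ]), 188), (array([0.6696721 , 0.00696348, 0.18280375]), 230)]
bottle [0.63820466 0.18610844 0.06      ] mill [ 0.6496201  -0.19144587  0.06      ]
```

Request:
carry_out([
  [0,[0.05,-0.02,-0.02],0.05],
  [0,[0.1,-0.05,-0.02],0.12],
  [0,[0.16,-0.075,-0.02],0.2],
  [0,[0.22,-0.1,-0.02],0.274],
  [0,[0.275,-0.125,-0.02],0.274],
  [0,[0.33,-0.15,-0.02],0.274],
  [0,[0.385,-0.175,-0.02],0.274],
  [0,[0.44,-0.2,-0.02],0.274],
  [0,[0.495,-0.226,-0.02],0.274],
  [0,[0.55,-0.25,-0.02],0.274],
], newtons=40)

```text
time: 1.35
tool_pos: [0.6259, -0.0407, 0.3222]
ee_rot: [-0.001, 1.0, 0.0, -0.001]
force: [0.6, -0.9, 0.4]
gripper_width: 0.997
```

```bash
cat > go.py <<'E'
import sys
from h import *
from scipy.spatial.transform import Rotation as Ro
s=observe();w,x,y,z=s["ee_rot"];R=Ro.from_quat([x,y,z,w])
import cell
print({k:v for k,v in vars(cell).items() if "tip" in k.lower()})
a=np.array([float(v) for v in sys.argv[1:4]])
M=R.as_matrix();print("t",s["time"],"pos",s["tool_pos"],"yaw",np.degrees(np.arctan2(M[1,0],M[0,0])),"zdir",M[:,2].round(4),"q",s["q"].round(2))
print("shift",(M.T@(a-s["tool_pos"])).round(4))
E
python3 go.py .6685 .0098 .239
```

```text
{'tips_ahead': 0.0841}
t 1.35 pos [ 0.62586961 -0.04073945  0.3221572 ] yaw 0.03611015710538051 zdir [-0.0011  0.0016 -1.    ] q [-0.24  0.39  1.3   0.    1.45  1.33]
shift [ 0.0428 -0.0504  0.0832]
```

Request:
carry_out([
  [0,[0.022,-0.025,0],0],
  [0,[0.043,-0.05,0],0],
  [0,[0.043,-0.05,0.03],0],
  [0,[0.043,-0.05,0.055],0],
  [0,[0.043,-0.05,0.08],0],
  [0,[0.043,-0.05,0.08],0],
  [1,[0.043,-0.05,0.08],0],
  [1,[0.043,-0.05,0.08],0],
  [1,[0.043,-0.05,0.08],0],
  [1,[0.043,-0.05,0.08],0],
])

```text
time: 2.6
tool_pos: [0.6689, 0.0094, 0.2428]
ee_rot: [-0.001, 1.0, 0.0, -0.0]
force: [0.4, -0.1, -0.0]
gripper_width: 0.619
```

Request:
carry_out([
  [1,[0,0,0],0],
  [1,[0,0,0],0],
  [1,[0,0,-0.02],0],
  [1,[0,0,-0.05],0],
  [1,[0,0,-0.08],0],
  [1,[0,0,-0.08],0],
])

```text
time: 3.35
tool_pos: [0.6698, 0.0092, 0.3253]
ee_rot: [-0.0, 1.0, 0.0, 0.003]
force: [1.1, 0.0, -1.7]
gripper_width: 0.311
```

```bash
python3 go.py .553 .4095 .187; python3 - <<'E'
from h import *
p,d=grab_frame("scene");cv2.imwrite("pics/s1.png",p[130:430,200:600])
p,d=grab_frame("wrist");cv2.imwrite("pics/w1.png",p)
E
```

```text
{'tips_ahead': 0.0841}
t 3.35 pos [0.66983803 0.00915355 0.32532264] yaw 0.03660587434986747 zdir [ 5.e-03  6.e-04 -1.e+00] q [-0.15  0.46  1.18  0.    1.49  1.42]
shift [-0.1173 -0.4003  0.138 ]
```

View pics/s1.png

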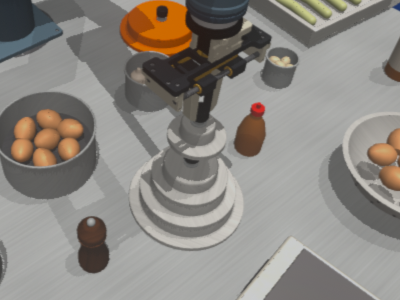

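Lid 1 hangs level from the gripper, and the rest of the stack is undisturbed.

Request:
carry_out([
  [1,[-0.007,-0.025,0],0],
  [1,[-0.02,-0.07,0],0],
  [1,[-0.035,-0.12,0],0],
  [1,[-0.05,-0.17,0],0],
  [1,[-0.065,-0.22,0],0],
  [1,[-0.08,-0.27,0],0],
  [1,[-0.094,-0.32,0],0],
  [1,[-0.106,-0.36,0],0],
  [1,[-0.114,-0.388,0],0],
  [1,[-0.117,-0.4,0],0],
])

```text
time: 4.7
tool_pos: [0.549, 0.4117, 0.3207]
ee_rot: [-0.0, 1.0, 0.002, -0.002]
force: [0.0, -1.3, -1.8]
gripper_width: 0.309
```

Request:
carry_out([
  [1,[0,0,0],0],
  [1,[0,0,0],0],
])

```text
time: 4.95
tool_pos: [0.549, 0.4109, 0.32]
ee_rot: [0.0, 1.0, 0.002, -0.003]
force: [-0.2, 0.2, -0.7]
gripper_width: 0.314
```

```bash
python3 go.py .553 .4095 .19; python3 - <<'E'
from h import *
for n in("top","scene"):
    W=cloud(n,grab_frame(n)[1]); z=observe()["tool_pos"][2]-.068
    print(n,[circ(W,(.553,.4095),.0435,z-.051+k,.006,.02) for k in(-.003,0,.003)],circ(W,(.553,.4095),.0359,.07))
E
```

```text
{'tips_ahead': 0.0841}
t 4.95 pos [0.54899233 0.4108991  0.32003762] yaw 0.18235487048400836 zdir [-5.4e-03 -3.0e-04 -1.0e+00] q [0.48 0.5  1.13 0.   1.51 2.05]
shift [0.0047 0.0014 0.13  ]
top [(array([0.55156823, 0.41140329]), nan, 2, nan), (array([0.55043212, 0.41060803]), nan, 0, nan), (array([0.55065909, 0.41074403]), nan, 0, nan)] (array([0.5537, 0.41  ]), np.float64(0.036), 119, np.float64(0.0692))
scene [(array([0.54903419, 0.41042647]), nan, 1, nan), (array([0.54915018, 0.4103473 ]), nan, 1, nan), (array([0.54940634, 0.41027173]), nan, 0, nan)] (array([0.5527, 0.4092]), np.float64(0.0359), 188, np.float64(0.0685))
```

```bash
python3 - <<'E'
from h import *
p,d=grab_frame("scene");cv2.imwrite("pics/s2.png",p[50:350,300:640])
W=cloud("scene",d);m=np.hypot(W[...,0]-.553,W[...,1]-.41)<.07
print(np.histogram(W[m][:,2],np.arange(0,.4,.01)))
E
```

```text
(array([514, 102,  95, 118, 289, 270, 231,  31,   0,   0,   0,   0,   0,
         0,   0,   0,   0,  32, 614, 135, 118, 301,  28,  45, 133,  93,
       108, 104,  91,  31,  19,   0,  81, 230, 285, 248, 427, 202, 176]), array([0.  , 0.01, 0.02, 0.03, 0.04, 0.05, 0.06, 0.07, 0.08, 0.09, 0.1 ,
       0.11, 0.12, 0.13, 0.14, 0.15, 0.16, 0.17, 0.18, 0.19, 0.2 , 0.21,
       0.22, 0.23, 0.24, 0.25, 0.26, 0.27, 0.28, 0.29, 0.3 , 0.31, 0.32,
       0.33, 0.34, 0.35, 0.36, 0.37, 0.38, 0.39]))
```

View pics/s2.png

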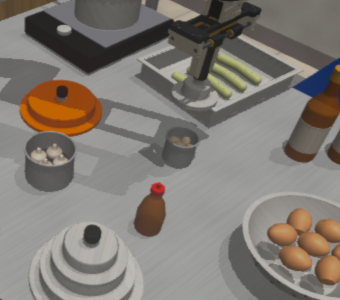

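The rim looks about 14 mm lower in the fingers than planned, so I'll measure the held lid precisely.

```bash
cat > held.py <<'E'
import sys
from h import *
# held lid: args lidno ; plane fit of flat rim points, circle centre
k=int(sys.argv[1]);r=[.0485,.0685,.0885,.1085][k-1]
s=observe();t=s["tool_pos"]
for n in("scene","top"):
    W=cloud(n,grab_frame(n)[1]).reshape(-1,3);e=np.hypot(W[:,0]-t[0],W[:,1]-t[1])
    P=W[(e<r+.01)&(e>r-.016)&(W[:,2]>t[2]-.16)&(W[:,2]<t[2]-.105)]
    if len(P)<30: print(n,"few",len(P));continue
    zt=P[P[:,2]>np.median(P[:,2])-.004]
    c=np.median(zt[:,2]);Q=zt
    for _ in range(4):
        A=np.c_[Q[:,:2]-t[:2],np.ones(len(Q))];co=np.linalg.lstsq(A,Q[:,2],rcond=None)[0]
        Q=P[np.abs(np.c_[P[:,:2]-t[:2],np.ones(len(P))]@co-P[:,2])<.0025]
    f=least_squares(lambda x:np.maximum(np.hypot(*(Q[:,:2]-x).T)-r,0)+np.minimum(np.hypot(*(Q[:,:2]-x).T)-(r-.019),0),t[:2])
    E=Q[np.argsort(-np.hypot(*(Q[:,:2]-f.x).T))][:len(Q)//3]
    g=least_squares(lambda x:np.hypot(*(E[:,:2]-x[:2]).T)-x[2],[*t[:2],r],loss="soft_l1",f_scale=.002)
    print(n,len(Q),"rim z-TCP",(co[2]-t[2]).round(4),"tilt",co[:2].round(3),"ctr",g.x.round(4),"TCP",t.round(4))
E
python3 held.py 1
```

```text
scene 434 rim z-TCP -0.1326 tilt [0.002 0.005] ctr [0.5498 0.409  0.0466] TCP [0.5496 0.4105 0.3208]
top 423 rim z-TCP -0.1326 tilt [-0.    -0.006] ctr [0.5507 0.4096 0.0464] TCP [0.5496 0.4105 0.3208]
```

Request:
carry_out([
  [1,[0.0035,0,0.02],0],
  [1,[0.0035,0,0.05],0],
  [1,[0.0035,0,0.08],0],
  [1,[0.0035,0,0.1],0],
  [1,[0.0035,0,0.1],0],
], newtons=60)

```text
time: 5.82
tool_pos: [0.5521, 0.4099, 0.219]
ee_rot: [0.001, 1.0, 0.001, -0.004]
force: [-0.1, -0.3, -2.3]
gripper_width: 0.308
```

```bash
python3 go.py .5532 .4095 .2036;python3 held.py 1
```

```text
{'tips_ahead': 0.0841}
t 5.825 pos [0.55208148 0.40991763 0.21897055] yaw 0.08974912237107027 zdir [-0.0076 -0.0012 -1.    ] q [0.48 0.56 1.28 0.   1.31 2.04]
shift [0.0012 0.0004 0.0154]
scene 385 rim z-TCP -0.1325 tilt [-0.009 -0.001] ctr [0.5524 0.4076 0.0463] TCP [0.5521 0.4099 0.219 ]
top 298 rim z-TCP -0.1313 tilt [-0.015  0.004] ctr [0.5541 0.4096 0.0469] TCP [0.5521 0.4099 0.219 ]
```

Request:
carry_out([
  [1,[0,0,0.005],0],
  [1,[0,0,0.01],0],
  [1,[0,0,0.013],0],
  [1,[0,0,0.015],0],
  [1,[0,0,0.015],0],
])

```text
time: 6.55
tool_pos: [0.553, 0.4107, 0.2065]
ee_rot: [-0.0, 1.0, 0.001, -0.002]
force: [-0.3, -0.4, -1.5]
gripper_width: 0.307
```

```bash
python3 go.py .5532 .4095 .2036;python3 held.py 1
```

```text
{'tips_ahead': 0.0841}
t 6.55 pos [0.5530443  0.41071124 0.20647392] yaw 0.10694914244094082 zdir [-0.0035  0.001  -1.    ] q [0.48 0.57 1.29 0.   1.28 2.04]
shift [0.0002 0.0012 0.0029]
scene 372 rim z-TCP -0.1324 tilt [-0.007  0.006] ctr [0.5536 0.4087 0.0464] TCP [0.553  0.4107 0.2065]
top 287 rim z-TCP -0.1326 tilt [-0.008  0.004] ctr [0.5538 0.4098 0.0464] TCP [0.553  0.4107 0.2065]
```

Request:
carry_out([
  [1,[0,0,0.002],0],
  [1,[0,0,0.004],0],
  [1,[0,0,0.005],0],
  [1,[0,0,0.005],0],
])

```text
time: 7.15
tool_pos: [0.5534, 0.411, 0.2039]
ee_rot: [-0.001, 1.0, 0.001, -0.001]
force: [-2.8, -1.6, 8.0]
gripper_width: 0.309
```

```bash
python3 held.py 1
```

```text
scene 368 rim z-TCP -0.1327 tilt [ 0.004 -0.006] ctr [0.5537 0.4091 0.0466] TCP [0.5534 0.411  0.2039]
top 279 rim z-TCP -0.1326 tilt [-0.006 -0.01 ] ctr [0.554  0.41   0.0463] TCP [0.5534 0.411  0.2039]
```

Request:
carry_out([
  [0.6,[0,0,0],0],
  [0,[0,0,0],0],
  [0,[0,0,0],0],
  [0,[0,0,0],0],
  [0,[0,0,0],0],
  [0,[0,0,-0.02],0],
  [0,[0,0,-0.06],0],
  [0,[0,0,-0.1],0],
  [0,[0.02,0.08,-0.1],0],
  [0,[0.04,0.13,-0.1],0],
])

```text
time: 8.5
tool_pos: [0.5899, 0.2909, 0.3045]
ee_rot: [-0.001, 1.0, 0.002, 0.0]
force: [0.3, -0.7, 0.9]
gripper_width: 1.003
```

```bash
cat > fit.py <<'E'
import sys
from h import *
lid={1:(.0485,.029),2:(.0685,.049),3:(.0885,.069),4:(.1085,.089)}
pot={1:(.5532,.4095,.07),2:(.4107,.134,.084),3:(.5481,-.4,.094),4:(.4339,-.1468,.104)}
W={n:cloud(n,grab_frame(n)[1]) for n in("top","scene")}
def rep(l,k,c,low):
    for n in W: print(l,n,"rim",circ(W[n],c,lid[k][0]-.005,low+.009,.004,.015),"crown",circ(W[n],c,lid[k][1]-.005,low+.038,.004,.012))
for k in map(int,sys.argv[1:]):
    if k>0: x,y,z=pot[k];rep(f"lid{k} on pot",k,(x,y),z-.008)
    else: rep(f"stack lid{-k}",-k,(.6685,.0098),.038*(4+k))
E
python3 fit.py 1 -2 -3 -4; python3 go.py .6685 .0098 .30
```

```text
lid1 on pot top rim (array([0.558 , 0.4184]), np.float64(0.0396), 159, np.float64(0.0715)) crown (array([0.5552, 0.4137]), np.float64(0.0226), 232, np.float64(0.0995))
lid1 on pot scene rim (array([0.5538, 0.4093]), np.float64(0.0433), 349, np.float64(0.0712)) crown (array([0.554 , 0.4091]), np.float64(0.0233), 169, np.float64(0.099))
stack lid2 top rim (array([0.6702, 0.0096]), np.float64(0.0628), 927, np.float64(0.0856)) crown (array([0.6694, 0.0096]), np.float64(0.0427), 629, np.float64(0.1136))
stack lid2 scene rim (array([0.6678, 0.0097]), np.float64(0.0633), 1057, np.float64(0.0851)) crown (array([0.6688, 0.0086]), np.float64(0.0429), 743, np.float64(0.1131))
stack lid3 top rim (array([0.6716, 0.0097]), np.float64(0.0829), 1099, np.float64(0.0475)) crown (array([0.6659, 0.0092]), np.float64(0.0641), 34, np.float64(0.0775))
stack lid3 scene rim (array([0.668 , 0.0102]), np.float64(0.0832), 1238, np.float64(0.0473)) crown (array([0.6678, 0.0099]), np.float64(0.0683), 162, np.float64(0.0762))
stack lid4 top rim (array([0.6723, 0.0104]), np.float64(0.1028), 1251, np.float64(0.0094)) crown (array([0.6692, 0.0101]), np.float64(0.0869), 50, np.float64(0.0377))
stack lid4 scene rim (array([0.6676, 0.0114]), np.float64(0.1031), 1478, np.float64(0.0093)) crown (array([0.668 , 0.0103]), np.float64(0.0884), 170, np.float64(0.0383))
{'tips_ahead': 0.0841}
t 8.6 pos [0.59218185 0.28567606 0.30380239] yaw -0.22413047371250633 zdir [ 1.e-04 -5.e-04 -1.e+00] q [ 0.28  0.45  1.25 -0.    1.44  1.86]
shift [0.0774 0.2756 0.0039]
```

Request:
carry_out([
  [0,[0.015,0.055,0],0],
  [0,[0.03,0.11,0],0],
  [0,[0.045,0.165,0],0],
  [0,[0.06,0.22,0],0],
  [0,[0.075,0.265,0],0],
  [0,[0.0775,0.2755,0],0],
  [0,[0.0775,0.2755,0.03],0],
  [0,[0.0775,0.2755,0.06],0],
  [0,[0.0775,0.2755,0.085],0],
  [0,[0.0775,0.2755,0.1],0],
])

```text
time: 9.85
tool_pos: [0.6679, 0.0113, 0.2024]
ee_rot: [-0.0, 1.0, -0.001, -0.001]
force: [-0.5, -0.8, -0.7]
gripper_width: 1.002
```

Request:
carry_out([
  [0,[0,0,0],0],
  [1,[0,0,0],0],
  [1,[0,0,0],0],
  [1,[0,0,0],0],
  [1,[0,0,0],0],
  [1,[0,0,0],0],
  [1,[0,0,0],0],
  [1,[0,0,0],0],
  [1,[0,0,0],0],
])

```text
time: 10.98
tool_pos: [0.6679, 0.0112, 0.2024]
ee_rot: [-0.0, 1.0, -0.001, -0.001]
force: [-0.5, -0.7, 0.0]
gripper_width: 0.309
```

Request:
carry_out([
  [1,[0,0,0],0],
  [1,[0,0,-0.02],0],
  [1,[0,0,-0.05],0],
  [1,[0,0,-0.09],0],
  [1,[0,0,-0.11],0],
  [1,[0,0,-0.11],0],
])

```text
time: 11.72
tool_pos: [0.6687, 0.0112, 0.314]
ee_rot: [0.0, 1.0, -0.001, 0.001]
force: [0.3, -0.3, -2.4]
gripper_width: 0.309
```

```bash
python3 held.py 2; python3 go.py .4107 .134 .31
```

```text
scene 1325 rim z-TCP -0.117 tilt [0.001 0.001] ctr [0.6702 0.01   0.0662] TCP [0.6687 0.0112 0.314 ]
top 368 rim z-TCP -0.1189 tilt [-0.005  0.008] ctr [0.6707 0.0104 0.0663] TCP [0.6687 0.0112 0.314 ]
{'tips_ahead': 0.0841}
t 11.825 pos [0.66766321 0.01129465 0.31102121] yaw -0.15908782640380004 zdir [-4.e-03  5.e-04 -1.e+00] q [-0.15  0.47  1.2  -0.    1.47  1.42]
shift [-0.2573 -0.122   0.0021]
```

Request:
carry_out([
  [1,[-0.025,-0.012,0],0],
  [1,[-0.07,-0.033,0],0],
  [1,[-0.115,-0.055,0],0],
  [1,[-0.16,-0.076,0],0],
  [1,[-0.205,-0.097,0],0],
  [1,[-0.24,-0.114,0],0],
  [1,[-0.257,-0.122,0],0],
  [1,[-0.257,-0.122,0.03],0],
  [1,[-0.257,-0.122,0.06],0],
  [1,[-0.257,-0.122,0.08],0],
])

```text
time: 13.08
tool_pos: [0.4105, 0.1338, 0.2301]
ee_rot: [-0.0, 1.0, -0.001, -0.003]
force: [-0.9, -0.6, -2.2]
gripper_width: 0.315
```

```bash
python3 held.py 2; python3 go.py .4107 .134 .2025
```

```text
scene 621 rim z-TCP -0.1168 tilt [-0.006  0.004] ctr [0.411  0.1326 0.0665] TCP [0.4105 0.1338 0.2301]
top 318 rim z-TCP -0.1189 tilt [-0.007  0.009] ctr [0.4109 0.1332 0.0664] TCP [0.4105 0.1338 0.2301]
{'tips_ahead': 0.0841}
t 13.175 pos [0.40959424 0.13370554 0.22946253] yaw -0.1805728837484477 zdir [-0.0097 -0.     -1.    ] q [0.06 0.12 1.91 0.   1.13 1.63]
shift [ 0.0014 -0.0003  0.027 ]
```

Request:
carry_out([
  [1,[0.001,0,0.008],0],
  [1,[0.001,0,0.016],0],
  [1,[0.001,0,0.021],0],
  [1,[0.001,0,0.024],0],
  [1,[0.001,0,0.026],0],
  [1,[0.001,0,0.028],0],
  [1,[0.001,0,0.029],0],
  [1,[0.001,0,0.029],0],
])

```text
time: 14.18
tool_pos: [0.4104, 0.1337, 0.2023]
ee_rot: [0.0, 1.0, -0.001, -0.004]
force: [-6.6, -0.1, 14.7]
gripper_width: 0.311
```

```bash
python3 held.py 2; python3 go.py .4107 .134 .2025
```

```text
scene 612 rim z-TCP -0.1168 tilt [-0.003  0.   ] ctr [0.4111 0.1326 0.0664] TCP [0.4104 0.1337 0.2023]
top 277 rim z-TCP -0.1167 tilt [ 0.004 -0.003] ctr [0.412  0.1336 0.0662] TCP [0.4104 0.1337 0.2023]
{'tips_ahead': 0.0841}
t 14.275 pos [0.41035521 0.13373767 0.20230766] yaw -0.1651201502403784 zdir [-8.4e-03 -2.0e-04 -1.0e+00] q [0.06 0.15 1.94 0.   1.06 1.63]
shift [ 0.0003 -0.0003 -0.0002]
```

Request:
carry_out([
  [0.6,[0,0,0],0],
  [0,[0,0,0],0],
  [0,[0,0,0],0],
  [0,[0,0,0],0],
  [0,[0,0,0],0],
  [0,[0,0,-0.02],0],
  [0,[0,0,-0.06],0],
  [0,[0,0,-0.09],0],
  [0,[0.06,0.025,-0.09],0],
  [0,[0.12,0.05,-0.09],0],
])

```text
time: 15.52
tool_pos: [0.5277, 0.0851, 0.2925]
ee_rot: [0.0, 1.0, -0.001, -0.003]
force: [0.7, 0.7, 0.5]
gripper_width: 0.999
```

```bash
python3 fit.py 1 2 -3 -4; python3 go.py .6685 .0098 .164
```

```text
lid1 on pot top rim (array([0.5554, 0.4109]), np.float64(0.0431), 681, np.float64(0.0715)) crown (array([0.5554, 0.4114]), np.float64(0.0234), 281, np.float64(0.0995))
lid1 on pot scene rim (array([0.554 , 0.4087]), np.float64(0.0434), 343, np.float64(0.0711)) crown (array([0.5542, 0.4091]), np.float64(0.0231), 169, np.float64(0.099))
lid2 on pot top rim (array([0.4148, 0.1349]), np.float64(0.0615), 346, np.float64(0.0856)) crown (array([0.4134, 0.134 ]), np.float64(0.0421), 430, np.float64(0.1133))
lid2 on pot scene rim (array([0.4111, 0.1327]), np.float64(0.0633), 555, np.float64(0.0853)) crown (array([0.4127, 0.1314]), np.float64(0.0428), 286, np.float64(0.1132))
stack lid3 top rim (array([0.6705, 0.0125]), np.float64(0.0835), 620, np.float64(0.0473)) crown (array([0.67  , 0.0087]), np.float64(0.0623), 373, np.float64(0.0756))
stack lid3 scene rim (array([0.6675, 0.0107]), np.float64(0.0833), 1328, np.float64(0.0474)) crown (array([0.6696, 0.0083]), np.float64(0.0626), 1073, np.float64(0.0751))
stack lid4 top rim (array([0.6724, 0.0119]), np.float64(0.1029), 640, np.float64(0.0095)) crown (array([0.6698, 0.0131]), np.float64(0.0891), 9, np.float64(0.0409))
stack lid4 scene rim (array([0.6675, 0.0114]), np.float64(0.1032), 1476, np.float64(0.0091)) crown (array([0.6681, 0.0103]), np.float64(0.0884), 180, np.float64(0.0389))
{'tips_ahead': 0.0841}
t 15.625 pos [0.5310224  0.08268652 0.29026656] yaw -0.333160177127042 zdir [-0.0066 -0.0012 -1.    ] q [-0.05  0.25  1.58 -0.    1.32  1.52]
shift [0.1387 0.0719 0.1255]
```

Request:
carry_out([
  [0,[0.045,0.024,0],0],
  [0,[0.09,0.048,0],0],
  [0,[0.13,0.068,0],0],
  [0,[0.1385,0.072,0],0],
  [0,[0.1385,0.072,0.03],0],
  [0,[0.1385,0.072,0.07],0],
  [0,[0.1385,0.072,0.105],0],
  [0,[0.1385,0.072,0.123],0],
  [0,[0.1385,0.072,0.125],0],
])

```text
time: 16.75
tool_pos: [0.6673, 0.0103, 0.1635]
ee_rot: [0.0, 1.0, -0.003, -0.005]
force: [-0.6, -0.1, 0.5]
gripper_width: 1.0
```

Request:
carry_out([
  [0,[0,0,0],0],
  [1,[0,0,0],0],
  [1,[0,0,0],0],
  [1,[0,0,0],0],
  [1,[0,0,0],0],
  [1,[0,0,0],0],
  [1,[0,0,0],0],
  [1,[0,0,0],0],
  [1,[0,0,0],0],
])

```text
time: 17.88
tool_pos: [0.6673, 0.0102, 0.1635]
ee_rot: [0.0, 1.0, -0.003, -0.005]
force: [0.1, -0.8, -0.7]
gripper_width: 0.31
```

Request:
carry_out([
  [1,[0,0,0],0],
  [1,[0,0,-0.015],0],
  [1,[0,0,-0.045],0],
  [1,[0,0,-0.085],0],
  [1,[0,0,-0.125],0],
  [1,[0,0,-0.145],0],
  [1,[0,0,-0.145],0],
])

```text
time: 18.75
tool_pos: [0.6693, 0.0103, 0.3113]
ee_rot: [0.001, 1.0, -0.003, -0.002]
force: [-0.2, 0.0, -2.7]
gripper_width: 0.313
```

```bash
python3 held.py 3; python3 go.py .5481 -.4 .31
```

```text
scene 1753 rim z-TCP -0.1162 tilt [ 0.006 -0.002] ctr [0.6714 0.0094 0.0862] TCP [0.6693 0.0103 0.3113]
top 493 rim z-TCP -0.1178 tilt [0.005 0.   ] ctr [0.672  0.0101 0.0861] TCP [0.6693 0.0103 0.3113]
{'tips_ahead': 0.0841}
t 18.85 pos [0.66820768 0.01045248 0.30780684] yaw -0.3088921469346833 zdir [-1.030e-02 -6.000e-04 -9.999e-01] q [-0.15  0.48  1.2  -0.    1.47  1.43]
shift [-0.1179  0.4111 -0.0007]
```

Request:
carry_out([
  [1,[-0.007,0.025,0],0],
  [1,[-0.02,0.07,0],0],
  [1,[-0.034,0.12,0],0],
  [1,[-0.049,0.17,0],0],
  [1,[-0.063,0.22,0],0],
  [1,[-0.078,0.27,0],0],
  [1,[-0.092,0.32,0],0],
  [1,[-0.106,0.37,0],0],
  [1,[-0.115,0.4,0],0],
  [1,[-0.118,0.411,0],0],
])

```text
time: 20.1
tool_pos: [0.5466, -0.4015, 0.307]
ee_rot: [-0.001, 1.0, -0.004, -0.007]
force: [-0.0, -0.1, -2.4]
gripper_width: 0.309
```

Request:
carry_out([
  [1,[0,0,0],0],
  [1,[0,0,0.02],0],
  [1,[0,0,0.05],0],
  [1,[0,0,0.07],0],
  [1,[0,0,0.07],0],
])

```text
time: 20.72
tool_pos: [0.5457, -0.3987, 0.2347]
ee_rot: [-0.003, 1.0, -0.003, -0.008]
force: [-0.5, 0.3, -2.8]
gripper_width: 0.314
```

```bash
python3 held.py 3; python3 go.py .5481 -.4 .2115
```

```text
scene 2335 rim z-TCP -0.1161 tilt [-0.009  0.007] ctr [ 0.5468 -0.3978  0.0861] TCP [ 0.5457 -0.3987  0.2347]
top 598 rim z-TCP -0.1142 tilt [-0.001  0.006] ctr [ 0.5487 -0.3981  0.0858] TCP [ 0.5457 -0.3987  0.2347]
{'tips_ahead': 0.0841}
t 20.825 pos [ 0.54646957 -0.40024585  0.23757577] yaw -0.37585154308398794 zdir [-0.0127  0.0019 -0.9999] q [-0.79  0.54  1.28 -0.01  1.34  0.79]
shift [ 0.002  -0.0002  0.0261]
```

Request:
carry_out([
  [1,[0.001,0,0.008],0],
  [1,[0.001,0,0.015],0],
  [1,[0.001,0,0.019],0],
  [1,[0.001,0,0.022],0],
  [1,[0.001,0,0.024],0],
  [1,[0.001,0,0.026],0],
  [1,[0.001,0,0.028],0],
  [1,[0.001,0,0.028],0],
])

```text
time: 21.82
tool_pos: [0.5471, -0.4002, 0.2115]
ee_rot: [-0.0, 1.0, -0.003, -0.006]
force: [-3.1, 3.5, 5.2]
gripper_width: 0.312
```

```bash
python3 held.py 3; python3 go.py .5481 -.4 .2115
```

```text
scene 2308 rim z-TCP -0.1161 tilt [-0.001  0.   ] ctr [ 0.5488 -0.4001  0.0861] TCP [ 0.5471 -0.4002  0.2115]
top 588 rim z-TCP -0.1158 tilt [-0.003  0.   ] ctr [ 0.5501 -0.399   0.0857] TCP [ 0.5471 -0.4002  0.2115]
{'tips_ahead': 0.0841}
t 21.925 pos [ 0.54713607 -0.40021436  0.211489  ] yaw -0.37300071058136713 zdir [-1.180e-02  7.000e-04 -9.999e-01] q [-0.79  0.56  1.31 -0.01  1.28  0.79]
shift [ 0.001  -0.0002 -0.    ]
```

Seated and level. I'll release it and head back.

Request:
carry_out([
  [0.6,[0,0,0],0],
  [0,[0,0,0],0],
  [0,[0,0,0],0],
  [0,[0,0,0],0],
  [0,[0,0,0],0],
  [0,[0,0,-0.02],0],
  [0,[0,0,-0.06],0],
  [0,[0.01,-0.05,-0.075],0],
  [0,[0.025,-0.11,-0.075],0],
  [0,[0.04,-0.17,-0.075],0],
])

```text
time: 23.18
tool_pos: [0.5894, -0.2292, 0.2865]
ee_rot: [-0.0, 1.0, -0.004, -0.005]
force: [1.2, -0.3, -0.2]
gripper_width: 0.998
```

```bash
python3 fit.py 1 2 3 -4; python3 go.py .6687 .0102 .126
```

```text
lid1 on pot top rim (array([0.5553, 0.4111]), np.float64(0.043), 658, np.float64(0.0715)) crown (array([0.5556, 0.4118]), np.float64(0.0234), 281, np.float64(0.0992))
lid1 on pot scene rim (array([0.5536, 0.409 ]), np.float64(0.0435), 351, np.float64(0.0712)) crown (array([0.5545, 0.4087]), np.float64(0.0231), 168, np.float64(0.0992))
lid2 on pot top rim (array([0.4129, 0.1334]), np.float64(0.0626), 835, np.float64(0.0853)) crown (array([0.413 , 0.1332]), np.float64(0.0425), 607, np.float64(0.1135))
lid2 on pot scene rim (array([0.4111, 0.1324]), np.float64(0.0633), 549, np.float64(0.0853)) crown (array([0.4118, 0.1321]), np.float64(0.0428), 390, np.float64(0.1131))
lid3 on pot top rim (array([ 0.5513, -0.4011]), np.float64(0.0828), 753, np.float64(0.0956)) crown (array([ 0.5496, -0.3987]), np.float64(0.0628), 560, np.float64(0.1236))
lid3 on pot scene rim (array([ 0.5465, -0.4   ]), np.float64(0.0832), 2087, np.float64(0.0953)) crown (array([ 0.5498, -0.4001]), np.float64(0.0626), 1654, np.float64(0.1233))
stack lid4 top rim (array([0.6709, 0.0107]), np.float64(0.1026), 1282, np.float64(0.0095)) crown (array([0.6699, 0.0104]), np.float64(0.0825), 1020, np.float64(0.0375))
stack lid4 scene rim (array([0.6671, 0.012 ]), np.float64(0.1032), 1602, np.float64(0.0093)) crown (array([0.6696, 0.0091]), np.float64(0.0825), 1353, np.float64(0.0372))
{'tips_ahead': 0.0841}
t 23.275 pos [ 0.59028036 -0.22435726  0.28657615] yaw -0.022084059979573325 zdir [-0.011   0.0032 -0.9999] q [-0.54  0.42  1.34 -0.    1.39  1.03]
shift [ 0.0801 -0.2341  0.1605]
```

Request:
carry_out([
  [0,[0.018,-0.052,0],0],
  [0,[0.036,-0.104,0],0],
  [0,[0.054,-0.156,0],0],
  [0,[0.072,-0.208,0],0],
  [0,[0.08,-0.234,0],0],
  [0,[0.08,-0.234,0.01],0],
  [0,[0.08,-0.234,0.05],0],
  [0,[0.08,-0.234,0.09],0],
  [0,[0.08,-0.234,0.13],0],
  [0,[0.08,-0.234,0.145],0],
])

```text
time: 24.52
tool_pos: [0.6669, 0.0086, 0.1382]
ee_rot: [-0.002, 1.0, -0.001, -0.008]
force: [-0.1, 1.0, 0.2]
gripper_width: 1.0
```

```bash
python3 go.py .6685 .0102 .126
```

```text
{'tips_ahead': 0.0841}
t 24.525 pos [0.66690277 0.00858216 0.13815876] yaw -0.10558950728726592 zdir [-0.0166  0.0036 -0.9999] q [-0.15  0.61  1.41  0.    1.14  1.42]
shift [ 0.0018 -0.0016  0.0121]
```

Request:
carry_out([
  [0,[0.002,-0.0015,0.006],0],
  [0,[0.002,-0.0015,0.012],0],
  [0,[0.002,-0.0015,0.012],0],
  [1,[0.002,-0.0015,0.012],0],
  [1,[0.002,-0.0015,0.012],0],
  [1,[0.002,-0.0015,0.012],0],
  [1,[0.002,-0.0015,0.012],0],
  [1,[0.002,-0.0015,0.012],0],
  [1,[0.002,-0.0015,0.012],0],
  [1,[0.002,-0.0015,0.012],0],
])

```text
time: 25.78
tool_pos: [0.6687, 0.0102, 0.126]
ee_rot: [-0.002, 1.0, -0.001, -0.008]
force: [0.1, 0.3, -0.4]
gripper_width: 0.312
```

Request:
carry_out([
  [1,[0,0,0],0],
  [1,[0,0,0],0],
  [1,[0,0,-0.015],0],
  [1,[0,0,-0.045],0],
  [1,[0,0,-0.085],0],
  [1,[0,0,-0.125],0],
  [1,[0,0,-0.165],0],
  [1,[0,0,-0.19],0],
  [1,[0,0,-0.19],0],
])

```text
time: 26.9
tool_pos: [0.6725, 0.0094, 0.3189]
ee_rot: [-0.001, 1.0, -0.001, -0.006]
force: [-0.3, -0.1, -4.1]
gripper_width: 0.309
```

```bash
python3 held.py 4; python3 go.py .4339 -.1468 .31
```

```text
scene 2164 rim z-TCP -0.1167 tilt [0.004 0.001] ctr [0.6733 0.0089 0.1062] TCP [0.6725 0.0094 0.3189]
top 447 rim z-TCP -0.1187 tilt [-0.001  0.   ] ctr [0.6736 0.01   0.1063] TCP [0.6725 0.0094 0.3189]
{'tips_ahead': 0.0841}
t 27.0 pos [0.67128064 0.00952589 0.314995  ] yaw -0.10668423354094785 zdir [-0.0185  0.004  -0.9998] q [-0.15  0.48  1.17  0.    1.5   1.42]
shift [-0.237   0.1568  0.0088]
```

Request:
carry_out([
  [1,[-0.02,0.013,0],0],
  [1,[-0.055,0.037,0],0],
  [1,[-0.095,0.063,0],0],
  [1,[-0.135,0.09,0],0],
  [1,[-0.175,0.116,0],0],
  [1,[-0.21,0.139,0],0],
  [1,[-0.23,0.152,0],0],
  [1,[-0.237,0.157,0],0],
  [1,[-0.237,0.157,0.03],0],
  [1,[-0.237,0.157,0.06],0],
])

```text
time: 28.25
tool_pos: [0.433, -0.1465, 0.2575]
ee_rot: [-0.002, 1.0, -0.001, -0.009]
force: [0.5, 0.4, -4.3]
gripper_width: 0.31
```

```bash
python3 held.py 4; python3 go.py .4339 -.1468 .222
```

```text
scene 1570 rim z-TCP -0.1166 tilt [-0.002  0.001] ctr [ 0.4335 -0.1465  0.1063] TCP [ 0.433  -0.1465  0.2575]
top 1277 rim z-TCP -0.1205 tilt [-0.009  0.009] ctr [ 0.432  -0.1445  0.1057] TCP [ 0.433  -0.1465  0.2575]
{'tips_ahead': 0.0841}
t 28.35 pos [ 0.43118999 -0.14518886  0.25507606] yaw -0.0844488639439294 zdir [-0.0254  0.0088 -0.9996] q [-0.57  0.14  1.81 -0.01  1.22  1.01]
shift [0.0036 0.0019 0.033 ]
```

Request:
carry_out([
  [1,[0.0035,0.002,0.01],0],
  [1,[0.0035,0.002,0.02],0],
  [1,[0.0035,0.002,0.025],0],
  [1,[0.0035,0.002,0.028],0],
  [1,[0.0035,0.002,0.03],0],
  [1,[0.0035,0.002,0.031],0],
])

```text
time: 29.1
tool_pos: [0.434, -0.147, 0.2242]
ee_rot: [-0.004, 1.0, -0.001, -0.012]
force: [-0.7, -0.1, -5.0]
gripper_width: 0.307
```

```bash
python3 held.py 4; python3 go.py .4339 -.1468 .222
```

```text
scene 1492 rim z-TCP -0.1167 tilt [-0.011  0.006] ctr [ 0.4341 -0.1466  0.1061] TCP [ 0.434  -0.147   0.2242]
top 1161 rim z-TCP -0.1164 tilt [-0.007  0.006] ctr [ 0.4349 -0.146   0.1057] TCP [ 0.434  -0.147   0.2242]
{'tips_ahead': 0.0841}
t 29.2 pos [ 0.43392784 -0.14695907  0.22412053] yaw -0.08915766598370678 zdir [-0.0252  0.0086 -0.9996] q [-0.57  0.18  1.84 -0.01  1.14  1.01]
shift [ 0.     -0.0001  0.0021]
```

Request:
carry_out([
  [1,[0,0,0.002],0],
  [1,[0,0,0.003],0],
  [1,[0,0,0.004],0],
  [1,[0,0,0.004],0],
])

```text
time: 29.7
tool_pos: [0.4339, -0.1469, 0.2219]
ee_rot: [-0.004, 1.0, -0.001, -0.012]
force: [-5.4, 3.8, 12.2]
gripper_width: 0.31
```

```bash
python3 held.py 4; python3 go.py .4339 -.1468 .222
```

```text
scene 1479 rim z-TCP -0.1166 tilt [-0.001 -0.001] ctr [ 0.4341 -0.1466  0.1062] TCP [ 0.4339 -0.1469  0.2219]
top 1098 rim z-TCP -0.1162 tilt [-0.001  0.001] ctr [ 0.4352 -0.1461  0.1057] TCP [ 0.4339 -0.1469  0.2219]
{'tips_ahead': 0.0841}
t 29.8 pos [ 0.43393999 -0.1468668   0.22194744] yaw -0.07120260913868577 zdir [-0.024   0.0077 -0.9997] q [-0.57  0.18  1.85 -0.01  1.14  1.01]
shift [-0.     -0.0001 -0.0001]
```

Request:
carry_out([
  [0.6,[0,0,0],0],
  [0,[0,0,0],0],
  [0,[0,0,0],0],
  [0,[0,0,0],0],
  [0,[0,0,0],0],
  [0,[0,0,-0.02],0],
  [0,[0,0,-0.06],0],
  [0,[0,0,-0.1],0],
  [0,[-0.04,0.05,-0.1],0],
  [0,[-0.08,0.1,-0.1],0],
])

```text
time: 31.05
tool_pos: [0.3578, -0.2457, 0.3237]
ee_rot: [-0.003, 1.0, 0.001, -0.011]
force: [0.4, -0.2, -0.5]
gripper_width: 0.996
```

Request:
carry_out([
  [0,[-0.03,0.05,0],0],
  [0,[-0.06,0.1,0],0],
  [0,[-0.09,0.16,0],0],
  [0,[-0.09,0.16,0],0],
  [0,[-0.09,0.16,0],0],
])

```text
time: 31.68
tool_pos: [0.2679, -0.4057, 0.3243]
ee_rot: [-0.004, 1.0, 0.0, -0.011]
force: [-0.1, -0.3, 0.3]
gripper_width: 1.001
```

```bash
python3 fit.py 1 2 3 4; python3 - <<'E'
from h import *
p,_=grab_frame("top");cv2.imwrite("pics/t9.png",p);p,_=grab_frame("scene");cv2.imwrite("pics/s9.png",p)
E
```

```text
lid1 on pot top rim (array([0.5554, 0.4113]), np.float64(0.043), 673, np.float64(0.0713)) crown (array([0.5557, 0.4113]), np.float64(0.0236), 289, np.float64(0.0994))
lid1 on pot scene rim (array([0.5537, 0.4087]), np.float64(0.0435), 349, np.float64(0.0713)) crown (array([0.554, 0.409]), np.float64(0.0233), 166, np.float64(0.099))
lid2 on pot top rim (array([0.4124, 0.1336]), np.float64(0.0627), 1008, np.float64(0.0854)) crown (array([0.4122, 0.1333]), np.float64(0.0427), 661, np.float64(0.1135))
lid2 on pot scene rim (array([0.411 , 0.1325]), np.float64(0.0635), 543, np.float64(0.0854)) crown (array([0.4116, 0.1318]), np.float64(0.0431), 386, np.float64(0.1131))
lid3 on pot top rim (array([ 0.5506, -0.401 ]), np.float64(0.0829), 1269, np.float64(0.0955)) crown (array([ 0.5497, -0.3993]), np.float64(0.0626), 943, np.float64(0.1236))
lid3 on pot scene rim (array([ 0.5465, -0.4001]), np.float64(0.0832), 2081, np.float64(0.0952)) crown (array([ 0.5498, -0.4002]), np.float64(0.0626), 1672, np.float64(0.1232))
lid4 on pot top rim (array([ 0.4354, -0.1465]), np.float64(0.1026), 1672, np.float64(0.1055)) crown (array([ 0.435 , -0.1461]), np.float64(0.0825), 1302, np.float64(0.1335))
lid4 on pot scene rim (array([ 0.4329, -0.1462]), np.float64(0.1032), 1393, np.float64(0.1053)) crown (array([ 0.4352, -0.1474]), np.float64(0.0826), 1212, np.float64(0.1332))
```

View pics/t9.png

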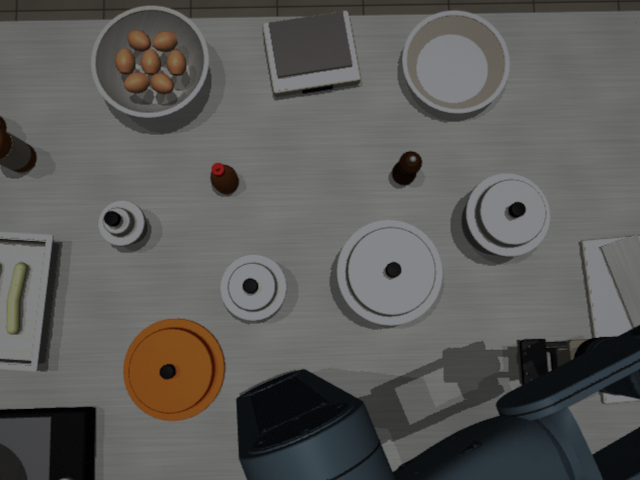

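View pics/s9.png

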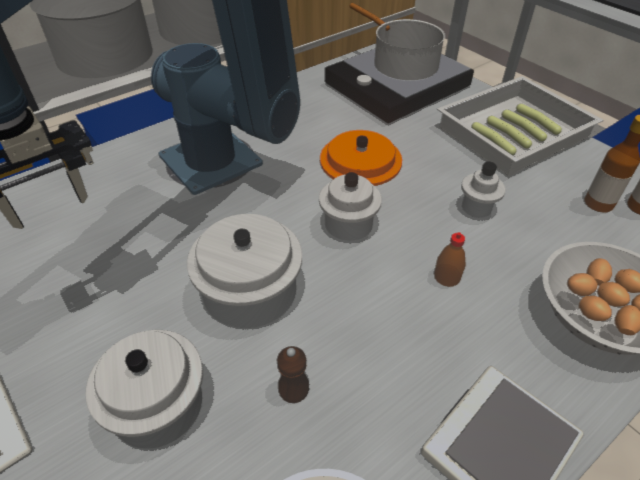

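All four lids are on their pots: (122,223), (253,288), (507,215) and (389,272) in the top view. The bottle (224,179), the mill (406,168) and the orange lid haven't moved, and the arm is clear.

```bash
python3 -c "
from cell import *
print(job_done())"
```

```text
the job is handed in; nothing more can be done
None
```

I took the stack apart and put each lid on the pot of its own size, pressing lightly (about 5–15 N) until it seated before letting go. I handed the job in at about 32 s; it gave no verdict.

- **Seating:** after release, each lid's rim measured 1.2–1.5 mm above its pot's rim height, and the crowns 29–29.6 mm above it. This is what a seated lid should show.
- **Level:** the last tilt readings before release were about 0.01 rad or less.
- **Centring:** each lid is within about 3 mm of its pot's centre as measured at the start.
- **Surroundings:** in the final pictures the sauce bottle, pepper mill, pots and orange lid look unmoved, and the arm is clear of everything.

**Slip and disagreement:**
- Lid 1 slipped about 14 mm in the fingers when first lifted, because I started before the grip had fully closed. It stayed held and was lowered with that offset taken into account. For the other lids I waited for a full grip.
- The two cameras disagreed by 1–4 mm on lid centres, within the 12 mm tolerance.

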